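Turn the biscuit onto the marble with the spatula

ROBOT

A 7-joint arm with a two-finger parallel gripper is mounted at the origin on the work surface. World frame = base frame: x ahead of the robot, y to its left, z up, the work surface at z = 0. Lengths are in m, angles in rad, forces in N, time in s.
With the tool pointing down it reaches from about 0.4 to 0.85 m from the base axis. Payload 10.4 kg.
Tool frame: the origin (TCP) lies on the centre line of the jaws, within the pads' length; the fingertips stand 14 mm ahead of it and the grasp point (between the pads) lies 5 mm behind it (tip_reach is the z of the fingertips in the tool frame, in m); z points along the fingers, x is the direction in which the jaws open and shut, and the axes are right-handed (so a half turn about z gives the same grasp; the last joint's range is limited). The gripper opens to 87 mm and grips with 3 to 60 N. Pads are 19 mm wide; open, the fingers measure 117 mm over their backs; the gripper's body (75 mm by 190 mm) begins 51 mm behind the grasp point.
Start: joints at [-1.276, 0.332, -0.065, 1.46, 0.022, 1.35, -0.088], TCP at [0.195, 0.594, 0.204] pointing down, gripper open.
Joint ranges: [-2.6, 2.6], [-0.5, 2.12], [-1.47, 1.34], [0.16, 2.42], [-1.27, 4.41], [0.06, 2.06], [-2.6, 2.6]. Speed limits (rad/s): [2.22, 2.22, 2.79, 2.79, 3.14, 3.14, 3.14].

INTERFACE

Orientations are given as a unit quaternion [x, y, z, w].
In Python, from bench import * gives the robot as it stands.
- The arm moves only by the tool carry_out, never from a script. Its argument "rows" is a list of rows, each a list of 5 numbers: the closure, from -1 (fully open) to 1 (shut), so that 0 is half open, then the shift along the tool's x, y, z in units of 30 mm (1.0 is 30 mm), then the turn about the tool's z in units of 5 degrees (1.0 is 5 degrees). In form: [[jaw, x, y, z, turn], ...]. A call has 1 to 20 rows; each row shifts and turns the pose as measured when the row begins, along the tool's axes as they then stand; what a row does not reach is not made up. A row lasts 1/12 s, in which the tool goes at most 41.7 mm and 7.16 degrees, less where a joint would pass 70% of its speed; a pose out of reach is approached as far as the arm can. A call is refused whole if a number of a shift passes 1 or a number of a turn 1, either way. A call with a gripper value outside its range is refused whole. The fingers move at their own pace and stop on an object; "force" is the grip in N (left out, the last holds). Time passes only in rows, so rows that do not move let the fingers close. It gives the time, the measured TCP pose, the force and the opening at its end, in the units of the state.
- read_state(): the state, without advancing time (a new reading comes with each control period).
- camera(name): name is "scene" or "top" or "wrist"; returns the picture (400x640x3 uint8, blue, green, red); there is no depth.
- camera_info(name): a dict with "fx", "fy", "cx", "cy" (pixels), "extrinsics" (4x4, takes a point from camera to world coordinates); the wrist camera has in their place "tool_from_camera" (4x4, takes a point from camera to tool coordinates, whose origin is the TCP and whose axes are the tool frame's). Camera axes: x right, y down, z forward; pixel columns grow to the right and rows downward; lengths in m; the calibration is good to about 2 mm. A picture is of the moment at which its call begins: read the wrist's pose just before it. camera_info takes no time and is no camera call.
- close_job(): hands the job in, once; it reports no verdict.
Trained networks look in the newest picture that a camera, given by its name, has taken for a name from the list of things; names that differ only in an ending like _2 or _b are one class to them, and where a whole thing is asked for, a point or a joint stands for the part that bears it (a point fixed in the world has none). Each returns a list of dicts, best first, with "conf" (0 to 1); they miss things now and then, are a little off and sometimes report something else, mostly with a low value. They report only what shows in the picture. A call takes as long as a camera call. They do not tell look-alikes from the thing itself.
- recognise(query, camera): "box" ([centre column, centre row, width, height] in pixels, round what is visible of it).
- silhouettes(query, camera): "mask" (400x640 bool, what is visible of it) and "box" ([centre column, centre row, width, height] in pixels, round what is visible of it).
- pinpoint(query, camera): "xy" ([column, row] in pixels: a listed point, or the origin of a listed thing).
The state is a dict: "time": time; "joint_positions": joint angles; "joint_vel": joint speeds; "joint_torque": joint torques, N m; "ee_pos": TCP position; "eef_rot": TCP orientation; "ft_force": force on the tool from outside, world axes, zero at the start; "torque": the same for the moment, N m; "width": finger opening in m.
Only numpy, scipy, OpenCV 4.12 (cv2) and the standard library are available. Lean on these libraries where they do the work, as an engineer would, in place of code of your own. Each camera call takes 0.05 s, during which the arm holds its last target. There are 200 camera calls.

TASK

Take the spatula from the cork mat, slide its blade under the pale-side-up biscuit and tip that biscuit over the edge of the marble slab, then push it with the spatula until it lies flat and wholly on the marble, brown side up. Never touch a biscuit with the gripper and do not toss it; leave the other biscuit where it lies. Finally lay the spatula back down flat with its blade on the cork mat.

Things in the scene. Friction and masses are not known exactly. Their poses are not given: they have to be found in the camera images.
- station: fixed board: beech 320 x 350 x 10 mm (its x by y), whose -y part carries a marble slab 320 x 170 mm, 8 mm thick (marble top 18 mm, bare wood top 10 mm above the counter). Origin: centre of the underside. The slab's upright 8 mm edge, a stop for a biscuit pushed along -y, runs along x at y = -5 mm; bare wood from there to y = 175 mm, marble to y = -175 mm
- slab (a point): centre of the marble slab's top face; axes as the board's (slab spans +-160 mm in x, +-85 mm in y)
- step (a point): middle of the foot of the marble's upright edge, at the height of the wood's top (10 mm above the counter); axes as the board's, so the marble lies towards -y and the bare wood towards +y
- biscuit: the biscuit to turn: rigid disc 110 mm across, 14 mm thick, about 0.1 kg, one face pale, one brown. Starts pale side up on the wood, rim 5 to 30 mm from the marble's edge, either side of the other. Origin at its centre; z points out of the PALE face. Rims bevelled: flat faces 86 mm across, the bevel rises 4.5 mm over the outer 12 mm, so a 2 mm blade lying on the wood slips 6 mm under
- biscuit_done: the other biscuit, same size and shape but already turned, brown side up, lying on the bare wood about 140 mm from the first (centre to centre). Origin at its centre, z out of its BROWN face. To be left alone.
- rest: fixed cork mat, 160 x 250 x 6 mm (its x by y); origin at the centre of its underside, on the counter
- spatula: loose, 210 mm long, 0.145 kg: steel blade 85 x 70 x 2 mm, rising neck, dark wooden handle level above and behind. Origin: under the middle of the blade's rear edge; x points from handle to blade front, z up. Blade x = 0 to 85 mm; handle 20 mm wide, x = -125 to -20, z = 35 to 59 mm. Mass centre x = 12 mm: it stands on its blade. Starts on the cork mat, blade towards the mat's -y
- spatula_grip (a point): centre of the handle where it is best gripped from above (50 mm behind the blade's rear edge, 47 mm above the blade's underside); axes as the spatula's; the grip is 20 mm wide across y
- spatula_tip (a point): middle of the blade's front edge, on the underside; axes as the spatula's
- spatula_blade (a point): centre of the blade's underside; axes as the spatula's
There are look-alikes about, which are no part of the job. Several things have the shape of the spatula; the one meant has the colours described above.

How it is judged:
By the outcome, as a careful person would: the job done as asked, in the order asked, and still so for the second after the job is handed in, with the robot touching nothing.
It also fails if it takes over 64 s, if anything falls off the work surface, if the arm or the gripper's body presses on something with over 40 N, if the wrist force passes 120 N, or if a joint passes its speed limit or range.

## Working session

There is one attempt and no reset: what is moved stays moved. The work goes in short steps, Python scripts to look and compute and a tool call to move; the robot and the scene stay as the last step left them, time stands still between calls to the robot, and variables do not carry over. Pictures are saved under pics/ and viewed, about 8 in all and at most 12, crops included, and the job is handed in when it is done.

Besides the shell and the picture viewer there is one more tool, called after "Call:" as a command line: name --pt "numbers of a row" for each row, then --argument value for the rest. carry_out: Moves the arm, as the interface text tells. Its arguments: {"type":"object","properties":{"rows":{"type":"array","items":{"type":"array","items":{"type":"number"}}},"force":{"type":"number"}},"required":["rows"]}

```bash
ls; mkdir -p pics; cat > h.py <<'E'
from bench import *
import numpy as np, cv2
from scipy.spatial.transform import Rotation as R
def cam(n):
    i=camera_info(n)
    if 'extrinsics' in i: T=np.array(i['extrinsics'])
    else:
        s=read_state(); W=np.eye(4); W[:3,:3]=R.from_quat(s['eef_rot']).as_matrix(); W[:3,3]=s['ee_pos']
        T=W@np.array(i['tool_from_camera'])
    return i,T
def ray(n,uv,z,c=None):
    i,T=c or cam(n)
    d=T[:3,:3]@np.array([(uv[0]-i['cx'])/i['fx'],(uv[1]-i['cy'])/i['fy'],1]); o=T[:3,3]
    return o+d*(z-o[2])/d[2]
def proj(n,p,c=None):
    i,T=c or cam(n)
    q=T[:3,:3].T@(np.array(p)-T[:3,3]); return np.array([i['fx']*q[0]/q[2]+i['cx'],i['fy']*q[1]/q[2]+i['cy']])
E
python3 - <<'E'
from h import *
s=read_state(); print(s)
for n in ['scene','top']:
    im=camera(n); cv2.imwrite(f'pics/{n}0.png',im); print(n,np.round(cam(n)[1],3).tolist(), camera_info(n)['fx'])
Z={'slab':.018,'step':.01,'station':0,'biscuit':.017,'biscuit_done':.017,'rest':0,'spatula':.006,'spatula_grip':.053,'spatula_tip':.006,'spatula_blade':.006}
for q in Z:
    for n in ['top','scene']:
        for r in pinpoint(q,n)[:4]: print(q,n,round(r['conf'],2),np.round(r['xy']),np.round(ray(n,r['xy'],Z[q]),3))
E
```

```text
pics
{'time': 0.0, 'joint_positions': array([-1.275607  ,  0.33288534, -0.06468865,  1.46095701,  0.02158293,
        1.34989148, -0.08847895]), 'joint_vel': array([ 5.06643576e-04, -8.00778966e-04, -9.17688281e-04, -1.32918769e-03,
       -3.43972706e-04,  1.85672647e-05,  6.53560383e-04]), 'joint_torque': array([-3.37098563e-04, -6.23243380e+01,  2.44603126e-02, -3.89903069e+01,
       -6.12267083e-02,  3.96251155e-02,  1.27134085e-04]), 'ee_pos': array([0.19516849, 0.59330303, 0.20283802]), 'eef_rot': array([ 8.10074124e-01,  5.86327034e-01, -5.69576274e-04,  4.45731086e-04]), 'ft_force': array([ 0.07483824, -0.33224746, -0.30727007]), 'torque': array([-0.06129338, -0.02348745,  0.020502  ]), 'width': 0.0869840599803865}
scene [[-0.194, 0.807, -0.558, 1.018], [0.981, 0.159, -0.111, 0.212], [-0.001, -0.569, -0.822, 0.945], [0.0, 0.0, 0.0, 1.0]] 471.4975300864354
top [[0.023, -0.988, 0.155, 0.328], [-1.0, -0.024, 0.001, 0.12], [0.003, -0.155, -0.988, 0.757], [0.0, 0.0, 0.0, 1.0]] 367.3891000911244
slab top 0.71 [463. 149.] [ 0.554 -0.172  0.018]
slab scene 0.94 [196. 242.] [ 0.551 -
[... 1015 characters left out ...]
p 0.8 [251. 288.] [0.266 0.246 0.053]
spatula_grip top 0.59 [186. 162.] [0.503 0.388 0.053]
spatula_grip scene 0.91 [397. 166.] [0.27  0.251 0.053]
spatula_grip scene 0.89 [447. 260.] [0.505 0.382 0.053]
spatula_tip top 0.72 [208. 340.] [0.16  0.333 0.006]
spatula_tip top 0.71 [260. 164.] [0.514 0.25  0.006]
spatula_tip scene 0.85 [426. 151.] [0.168 0.323 0.006]
spatula_tip scene 0.62 [381. 267.] [0.525 0.249 0.006]
spatula_blade top 0.92 [238. 162.] [0.517 0.295 0.006]
spatula_blade top 0.78 [226. 325.] [0.189 0.3   0.006]
spatula_blade top 0.74 [416. 158.] [ 0.535 -0.079  0.006]
spatula_blade scene 0.7 [401. 265.] [0.511 0.292 0.006]
spatula_blade scene 0.64 [418. 162.] [0.206 0.306 0.006]
```

View pics/top0.png

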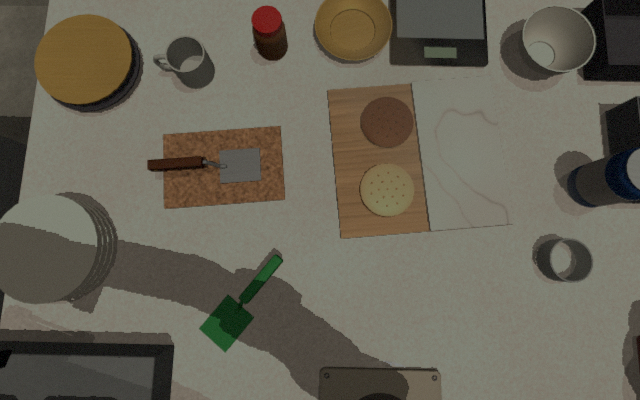

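```bash
python3 - <<'E'
from h import *
for n in ['top','scene']:
    im=camera(n)
    for q in ['biscuit','biscuit_done']:
        for r in silhouettes(q,n)[:2]:
            m=r['mask']; v,u=np.nonzero(m)
            P=np.array([ray(n,p,.018,cam(n)) for p in zip(u[::15],v[::15])])
            print(n,q,round(r['conf'],2),np.round(P.mean(0),3),np.round(np.ptp(P,axis=0),3),im[m].mean(0).round())
    for q in ['spatula','rest','station']:
        for r in silhouettes(q,n)[:2]:
            c=max(cv2.findContours(r['mask'].astype(np.uint8),0,2)[0],key=cv2.contourArea)[:,0]
            P=np.array([ray(n,p,.006 if q!='station' else .012)[:2] for p in c]).astype(np.float32)
            print(n,q,round(r['conf'],2),cv2.minAreaRect(P))
E
```

```text
top biscuit 0.8 [ 0.463 -0.013  0.018] [0.105 0.106 0.   ] [ 79. 113. 124.]
top biscuit 0.42 [0.507 0.334 0.018] [0.071 0.233 0.   ] [59. 67. 75.]
top biscuit_done 0.93 [ 0.608 -0.016  0.018] [0.11  0.107 0.   ] [42. 59. 83.]
top spatula 0.8 ((0.5014379024505615, 0.36664512753486633), (0.07241689413785934, 0.2360055297613144), 7.127539157867432)
top spatula 0.57 ((0.23927119374275208, 0.2627548277378082), (0.07083430141210556, 0.20656129717826843), 51.429298400878906)
top rest 0.65 ((0.5071786046028137, 0.3275638818740845), (0.16015926003456116, 0.25041353702545166), 5.822115898132324)
top station 0.67 ((0.5413202047348022, -0.07945050299167633), (0.3242185711860657, 0.35570240020751953), 6.470986843109131)
scene biscuit 0.6 [ 0.465 -0.009  0.018] [0.112 0.104 0.   ] [ 94. 157. 181.]
scene biscuit_done 0.96 [ 0.61  -0.013  0.018] [0.106 0.108 0.   ] [ 17.  58. 112.]
scene spatula 0.85 ((0.23482558131217957, 0.2692810893058777), (0.07349642366170883, 0.1895483136177063), 48.96280288696289)
scene spatula 0.58 ((0.4985826313495636, 0.36471307277679443), (0.07410530745983124, 0.22995808720588684), 8.492118835449219)
scene station 0.71 ((0.5121421217918396, 0.328491747379303), (0.16309568285942078, 0.25050050020217896), 6.264230728149414)
scene station 0.67 ((0.5415589809417725, -0.07836075127124786), (0.32947733998298645, 0.35322415828704834), 5.952362537384033)
```

The pale biscuit is at (387,190) and the done one at (386,122). The steel and brown-handled spatula is on the mat, with its grip at about (186,162) and blade tip at (260,164). The green one is a decoy. The spatula already points almost exactly along the board's -y. I'll turn the jaws across the handle first.

Call:
carry_out --pt "-1 0 0 0 1" --pt "-1 0 0 0 1" --pt "-1 0 0 0 1" --pt "-1 0 0 0 1" --pt "-1 0 0 0 1" --pt "-1 0 0 0 1" --pt "-1 0 0 0 1" --pt "-1 0 0 0 1" --pt "-1 0 0 0 1" --pt "-1 0 0 0 1" --pt "-1 0 0 0 1" --pt "-1 0 0 0 1" --pt "-1 0 0 0 1" --force 45

```text
time: 2.78
ee_pos: [0.1952, 0.5937, 0.2037]
eef_rot: [0.999, 0.033, -0.0, -0.0]
ft_force: [-0.3, -0.2, -0.1]
width: 0.0868
```

Call:
carry_out --pt "-1 0.9 0.75 0 0" --pt "-1 0.9 0.75 0 0" --pt "-1 0.9 0.75 0 0" --pt "-1 0.9 0.75 0 0" --pt "-1 0.9 0.75 0 0" --pt "-1 0.9 0.75 0 0" --pt "-1 0.9 0.75 0 0" --pt "-1 0.9 0.75 0 0" --pt "-1 0.9 0.75 0 0" --pt "-1 0.9 0.75 0 0" --pt "-1 0 0 0 0" --pt "-1 0 0 0 0"

```text
time: 3.78
ee_pos: [0.4883, 0.3775, 0.2027]
eef_rot: [0.999, 0.033, -0.0, -0.001]
ft_force: [-0.7, 1.4, -0.2]
width: 0.0868
```

```bash
cat >> h.py <<'E'
def tool():
    s=read_state(); M=R.from_quat(s['eef_rot']).as_matrix()
    return s,M
def to(p,yaw=None):
    s,M=tool(); d=M.T@(np.array(p)-s['ee_pos'])/.03
    print('tcp',np.round(s['ee_pos'],4),'xang',round(np.degrees(np.arctan2(M[1,0],M[0,0])),2),'rows xyz',np.round(d,2),'F',np.round(s['ft_force'],1),'w',round(s['width'],4),'t',round(s['time'],2))
E
python3 - <<'E'
from h import *
to([.504,.385,.048])
im=camera('wrist'); cv2.imwrite('pics/w1.png',im)
print(np.round(camera_info('wrist')['tool_from_camera'],3).tolist())
for q,z in [('spatula_grip',.053),('spatula_tip',.006),('spatula_blade',.006),('spatula',.006)]:
    for r in pinpoint(q,'wrist')[:3]: print(q,round(r['conf'],2),np.round(r['xy']),np.round(ray('wrist',r['xy'],z),4))
E
```

```text
tcp [0.4883 0.3775 0.2027] xang 3.77 rows xyz [ 0.54 -0.21  5.16] F [-0.7  1.4 -0.2] w 0.0868 t 3.78
[[1.0, 0.001, -0.0, -0.0], [-0.001, 0.967, 0.255, -0.07], [0.0, -0.255, 0.967, -0.181], [0.0, 0.0, 0.0, 1.0]]
spatula_grip 0.73 [332. 174.] [0.4982 0.3857 0.053 ]
spatula_tip 0.94 [ 32. 196.] [0.1608 0.3296 0.006 ]
spatula_blade 0.83 [336. 249.] [0.5108 0.2898 0.006 ]
spatula_blade 0.73 [ 63. 219.] [0.1925 0.3048 0.006 ]
spatula 0.89 [331. 209.] [0.5007 0.3389 0.006 ]
spatula 0.61 [ 96. 244.] [0.2268 0.2763 0.006 ]
```

View pics/w1.png

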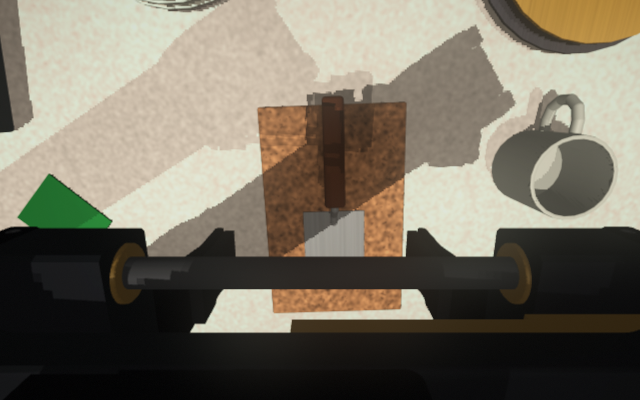

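```bash
python3 - <<'E'
from h import *
im=camera('wrist')
a=ray('wrist',(333,97),.065);b=ray('wrist',(335,207),.065);c=ray('wrist',(334,213),.008);d=ray('wrist',(335.5,255),.008)
print(a,b,c,d)
for p,q in [(a,b),(c,d),(a,d)]: print(np.degrees(np.arctan2(q[1]-p[1],q[0]-p[0])))
m=silhouettes('spatula','wrist')[0]['mask']
v,u=np.nonzero(m); 
for r0 in range(95,260,8):
    w=u[v==r0]; 
    if len(w): print(r0,w.min(),w.max(),np.round(ray('wrist',((w.min()+w.max())/2,r0),.065 if r0<208 else .008)[:2],4))
E
```

```text
[0.4916294  0.46015575 0.065     ] [0.50183975 0.35824049 0.065     ] [0.50497361 0.33472517 0.008     ] [0.51100071 0.28290164 0.008     ]
-84.27892638626281
-83.3662772802512
-83.76315130389872
103 324 346 [0.494 0.455]
111 324 346 [0.4946 0.448 ]
119 325 346 [0.4956 0.441 ]
127 325 345 [0.4957 0.4339]
135 325 345 [0.4963 0.4267]
143 324 346 [0.4969 0.4194]
151 326 346 [0.4985 0.4121]
159 327 346 [0.4995 0.4047]
167 326 346 [0.4997 0.3972]
175 326 346 [0.5003 0.3896]
183 326 346 [0.501  0.3818]
191 327 346 [0.5021 0.3741]
199 327 347 [0.5032 0.3662]
207 327 346 [0.5034 0.3582]
215 306 365 [0.507  0.3323]
223 305 365 [0.5073 0.3226]
231 306 365 [0.5086 0.3128]
239 306 365 [0.5095 0.3029]
247 306 364 [0.5097 0.2928]
255 308 363 [0.5111 0.2827]
```

Call:
carry_out --pt "-1 0.42 -0.28 0 -0.45" --pt "-1 0 0 0.8 0" --pt "-1 0 0 0.8 0" --pt "-1 0 0 0.8 0" --pt "-1 0 0 0.8 0" --pt "-1 0 0 0 0"

```text
time: 4.63
ee_pos: [0.4957, 0.3957, 0.1059]
eef_rot: [0.998, 0.06, 0.001, -0.004]
ft_force: [-0.1, -0.8, -1.4]
width: 0.0871
```

```bash
python3 - <<'E'
from h import *
to([.500,.387,.048])
E
```

```text
tcp [0.4957 0.3957 0.1059] xang 6.9 rows xyz [0.1  0.32 1.93] F [-0.1 -0.8 -1.4] w 0.0871 t 4.63
```

Call:
carry_out --pt "-1 0.1 0.32 0.6 0.15" --pt "-1 0 0 0.6 0" --pt "-1 0 0 0.3 0" --pt "-1 0 0 0 0"

```text
time: 4.97
ee_pos: [0.4988, 0.39, 0.0627]
eef_rot: [0.998, 0.056, 0.002, -0.005]
ft_force: [-0.8, 0.5, 0.2]
width: 0.087
```

```bash
python3 - <<'E'
from h import *
to([.500,.387,.048])
E
```

```text
tcp [0.4988 0.39   0.0627] xang 6.38 rows xyz [0.03 0.11 0.49] F [-0.8  0.5  0.2] w 0.087 t 4.97
```

Call:
carry_out --pt "-1 0.03 0.1 0.5 0.05" --pt "-1 0 0 0 0" --pt "0.3 0 0 0 0" --pt "1 0 0 0 0" --pt "1 0 0 0 0" --pt "1 0 0 0 0" --pt "1 0 0 0 0" --pt "1 0 0 0 0" --pt "1 0 0 0 0" --pt "1 0 0 0 0" --pt "1 0 0 0 0" --force 50

```text
time: 5.88
ee_pos: [0.5024, 0.3928, 0.0579]
eef_rot: [0.998, 0.055, 0.005, -0.009]
ft_force: [0.5, 0.2, -0.1]
width: 0.035
```

Call:
carry_out --pt "1 0 0 -0.3 0" --pt "1 0 0 -0.5 0" --pt "1 0 0 -0.6 0" --pt "1 0 0 -0.5 0" --pt "1 0 0 0 0" --pt "1 0 0 0 0"

```text
time: 6.38
ee_pos: [0.5013, 0.391, 0.1186]
eef_rot: [0.998, 0.055, 0.005, -0.008]
ft_force: [0.3, 0.1, 0.0]
width: 0.0015
```

```bash
python3 - <<'E'
from h import *
to([.500,.387,.048])
im=camera('scene'); cv2.imwrite('pics/s1.png',cv2.resize(im[150:350,200:520],None,fx=2.5,fy=2.5))
E
```

```text
tcp [0.5013 0.391  0.1186] xang 6.31 rows xyz [-0.08  0.16  2.35] F [0.3 0.1 0. ] w 0.0015 t 6.38
```

View pics/s1.png

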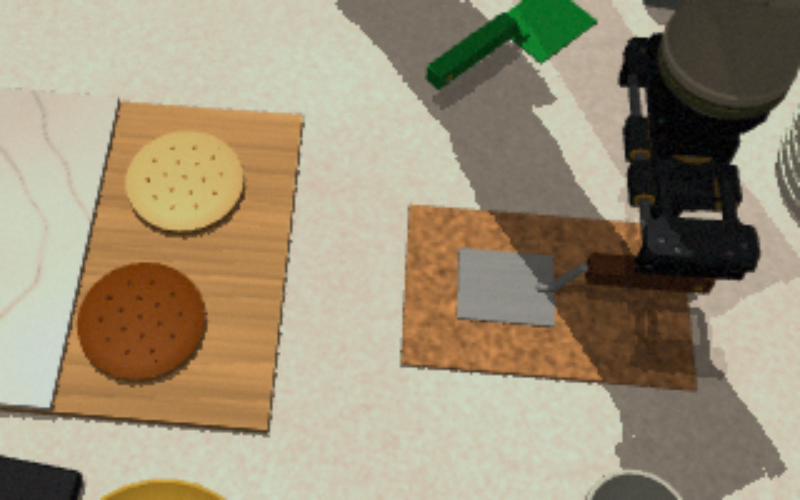

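The jaws close slowly and hadn't reached the handle when I lifted, so the grasp missed. In the view the spatula still lies on the cork, blade at about (505,287) in the crop. I'll half-open, check its position and go again.

Call:
carry_out --pt "-0.1 0 0 0 0" --pt "-0.1 0 0 0 0" --pt "-0.1 0 0 0 0" --pt "-0.1 0 0 0 0" --pt "-0.1 0 0 0 0" --pt "-0.1 0 0 0 0" --pt "-0.1 0 0 0 0" --pt "-0.1 0 0 0 0"

```text
time: 7.1
ee_pos: [0.5, 0.3898, 0.1149]
eef_rot: [0.998, 0.055, 0.003, -0.006]
ft_force: [-0.1, 0.2, -1.1]
width: 0.0444
```

```bash
cat >> h.py <<'E'
def tilt():
    s,M=tool(); print('toolz',np.round(M[:,2],4))
E
python3 - <<'E'
from h import *
to([.500,.387,.048]);tilt()
im=camera('wrist'); 
m=silhouettes('spatula','wrist')
for r in m[:2]:
  v,u=np.nonzero(r['mask']); print(r['conf'],r['box'])
  for r0 in range(v.min(),v.max(),14):
    w=u[v==r0]
    if len(w): print(r0,w.min(),w.max(),np.round(ray('wrist',((w.min()+w.max())/2,r0),.065)[:2],4))
E
```

```text
tcp [0.5    0.3898 0.1149] xang 6.31 rows xyz [-0.02  0.12  2.23] F [-0.1  0.2 -1.1] w 0.0444 t 7.1
toolz [ 0.0048  0.0128 -0.9999]
0.79 [318.9, 215.6, 75.1, 212.4]
109 311 324 [0.4908 0.4591]
123 307 335 [0.4941 0.4505]
137 307 335 [0.4951 0.4414]
151 307 334 [0.4958 0.4321]
165 307 334 [0.4968 0.4226]
179 307 335 [0.4983 0.413 ]
193 308 335 [0.4997 0.4032]
207 307 334 [0.5001 0.3931]
221 307 333 [0.5009 0.3828]
235 307 334 [0.5024 0.3723]
249 307 333 [0.5033 0.3616]
291 283 356 [0.5066 0.3281]
305 283 354 [0.5072 0.3163]
```

Call:
carry_out --pt "-0.1 0 0.12 0.7 0.05" --pt "-0.1 0 0 0.7 0" --pt "-0.1 0 0 0.6 0" --pt "-0.1 0 0 0 0" --pt "-0.1 0 0 0 0"

```text
time: 7.62
ee_pos: [0.5019, 0.388, 0.0551]
eef_rot: [0.999, 0.053, 0.004, -0.008]
ft_force: [0.6, 0.5, 0.8]
width: 0.0474
```

```bash
python3 - <<'E'
from h import *
to([.500,.387,.048]);tilt()
E
```

```text
tcp [0.5019 0.388  0.0551] xang 6.05 rows xyz [-0.07  0.03  0.23] F [0.6 0.5 0.8] w 0.0474 t 7.62
toolz [ 0.0078  0.0158 -0.9998]
```

Call:
carry_out --pt "0.3 -0.05 0 0.25 0" --pt "1 0 0 0.03 0" --pt "1 0 0 0 0" --pt "1 0 0 0 0" --pt "1 0 0 0 0" --pt "1 0 0 0 0" --pt "1 0 0 0 0" --force 50

```text
time: 8.2
ee_pos: [0.5022, 0.3897, 0.0507]
eef_rot: [0.999, 0.053, 0.006, -0.01]
ft_force: [0.1, -0.6, -0.6]
width: 0.0094
```

```bash
python3 - <<'E'
from h import *
to([.500,.387,.048]);tilt()
E
```

```text
tcp [0.5022 0.3897 0.0507] xang 6.06 rows xyz [-0.08  0.08  0.09] F [ 0.1 -0.6 -0.6] w 0.0094 t 8.2
toolz [ 0.0118  0.0199 -0.9997]
```

```bash
python3 - <<'E'
from h import *
for i in range(3):
    s=read_state(); print(s['width'],s['ee_pos'])
a=camera('scene');b=camera('wrist')
cv2.imwrite('pics/m1.png',np.hstack([cv2.resize(a[200:330,360:520],(400,325)),cv2.resize(b[100:400,140:500],(390,325))]))
E
```

```text
0.009355230617318359 [0.50216626 0.38970765 0.05065879]
0.009355230617318359 [0.50216626 0.38970765 0.05065879]
0.009355230617318359 [0.50216626 0.38970765 0.05065879]
```

View pics/m1.png

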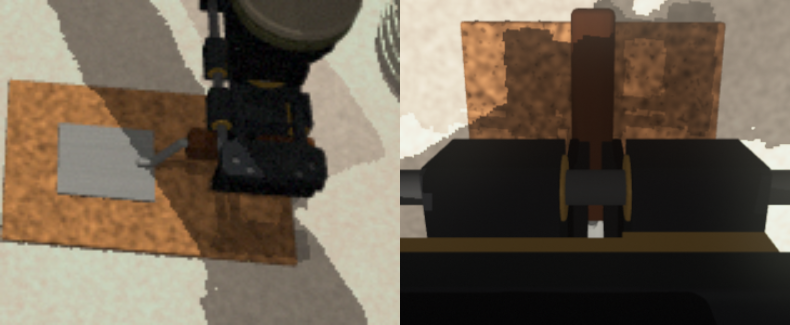

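```bash
python3 - <<'E'
from h import *
i,T=cam('wrist'); print(i['fx'],T[:3,3])
b=camera('wrist'); s,M=tool()
for z in [.014,-.005,-.03,-.05]:
  for x in (-.0047,.0047,-.0435,.0435): print(z,x,np.round(proj('wrist',s['ee_pos']+M@np.array([x,0,z]))))
cv2.imwrite('pics/m2.png',cv2.resize(b[90:340,200:460],None,fx=3,fy=2.4,interpolation=cv2.INTER_CUBIC))
E
```

```text
342.2618439297193 [0.49250591 0.45576444 0.2328446 ]
0.014 -0.0047 [312. 228.]
0.014 0.0047 [328. 228.]
0.014 -0.0435 [248. 228.]
0.014 0.0435 [392. 228.]
-0.005 -0.0047 [312. 240.]
-0.005 0.0047 [329. 240.]
-0.005 -0.0435 [241. 240.]
-0.005 0.0435 [399. 240.]
-0.03 -0.0047 [310. 259.]
-0.03 0.0047 [330. 259.]
-0.03 -0.0435 [229. 259.]
-0.03 0.0435 [411. 259.]
-0.05 -0.0047 [309. 279.]
-0.05 0.0047 [331. 279.]
-0.05 -0.0435 [217. 279.]
-0.05 0.0435 [423. 279.]
```

View pics/m2.png

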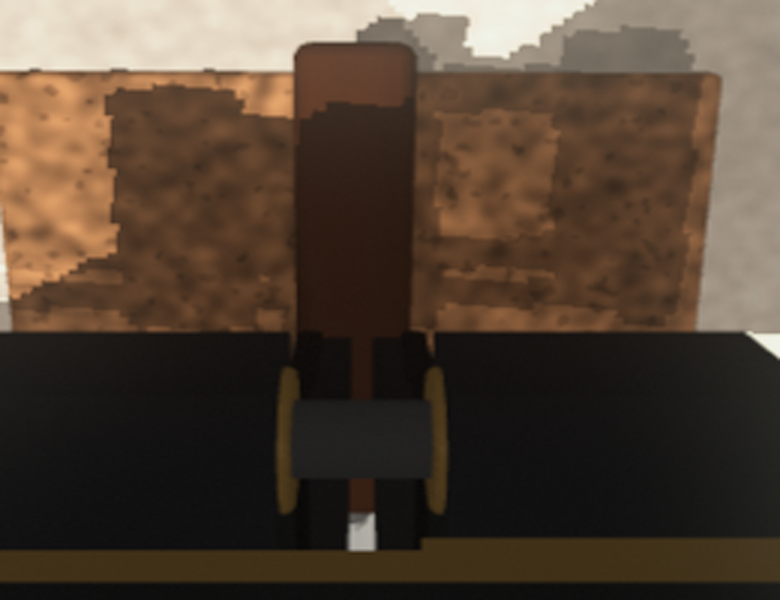

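Call:
carry_out --pt "1 0 0 0.05 0" --pt "1 0 0 0 0" --pt "1 0 0 0 0" --force 50

```text
time: 8.6
ee_pos: [0.5021, 0.3896, 0.0487]
eef_rot: [0.999, 0.053, 0.006, -0.009]
ft_force: [-0.1, 0.2, 0.8]
width: 0.0001
```

Call:
carry_out --pt "1 0 0 -0.3 0" --pt "1 0 0 -0.3 0" --pt "1 0 0 0 0"

```text
time: 8.85
ee_pos: [0.5016, 0.389, 0.068]
eef_rot: [0.999, 0.053, 0.006, -0.009]
ft_force: [-0.0, 1.1, 1.4]
width: 0.0005
```

```bash
python3 - <<'E'
from h import *
to([.500,.387,.048]);tilt()
a=camera('scene');b=camera('wrist')
cv2.imwrite('pics/m3.png',np.hstack([cv2.resize(a[190:330,350:530],(450,350)),cv2.resize(b[90:340,200:460],(340,350))]))
for n in ['scene','top']:
  if n=='top': camera('top')
  for q in ['spatula_tip','spatula_grip']:
    for r in pinpoint(q,n)[:2]: print(n,q,r['conf'],r['xy'],ray(n,r['xy'],.006 if 'tip' in q else .053))
E
```

```text
tcp [0.5016 0.389  0.068 ] xang 6.05 rows xyz [-0.07  0.07  0.67] F [-0.   1.1  1.4] w 0.0005 t 8.85
toolz [ 0.0108  0.0188 -0.9998]
scene spatula_tip 0.96 [384.2, 264.8] [0.51849496 0.25480552 0.006     ]
scene spatula_tip 0.8 [428.1, 151.6] [0.16754016 0.32798909 0.006     ]
scene spatula_grip 0.79 [446.9, 257.8] [0.50116692 0.38153587 0.053     ]
scene spatula_grip 0.74 [392.7, 164.9] [0.26961921 0.2405437  0.053     ]
top spatula_tip 0.63 [211.2, 340.1] [0.15989263 0.32731755 0.006     ]
top spatula_tip 0.62 [461.8, 149.5] [ 0.5557348  -0.17496533  0.006     ]
top spatula_grip 0.84 [186.6, 163.2] [0.50051568 0.3857274  0.053     ]
top spatula_grip 0.67 [254.7, 287.9] [0.26505603 0.23976275 0.053     ]
```

View pics/m3.png

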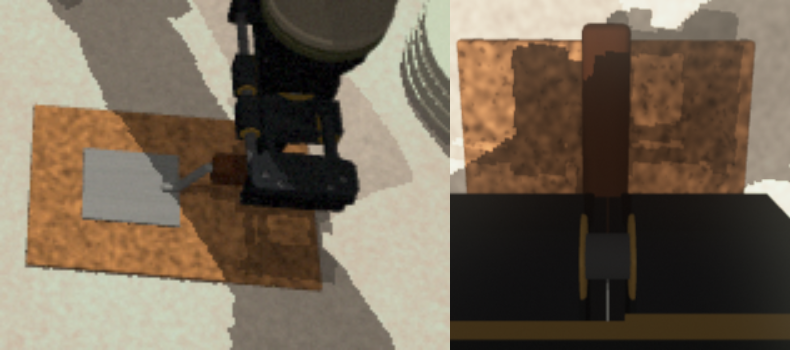

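```bash
python3 - <<'E'
from h import *
a=camera('scene'); s,M=tool(); x0,y0,k=400,200,7
c=cv2.resize(a[y0:y0+85,x0:x0+110],None,fx=k,fy=k,interpolation=cv2.INTER_CUBIC)
c=cv2.convertScaleAbs(c,alpha=1.8,beta=20)
def dot(p,col): 
    q=(proj('scene',p)-[x0,y0]+.5)*k; cv2.circle(c,tuple(int(v) for v in q),4,col,-1)
P=lambda t:s['ee_pos']+M@np.array(t)
for y in (-.0095,.0095): dot(P([0,y,.014]),(0,0,255)); dot(P([.0,y,-.024]),(0,255,0)); dot(P([.0,y,-.056]),(255,0,0))
u=np.array([.105,-.9945,0]); g=np.array([.5003,.387,0])
for t in (-.075,-.03,.0,.03):
    dot(g+u*t+[.01,0,.065],(0,255,255)); dot(g+u*t+[.01,0,.041],(255,0,255))
cv2.imwrite('pics/m4.png',c)
E
```

```text
(no output)
```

View pics/m4.png

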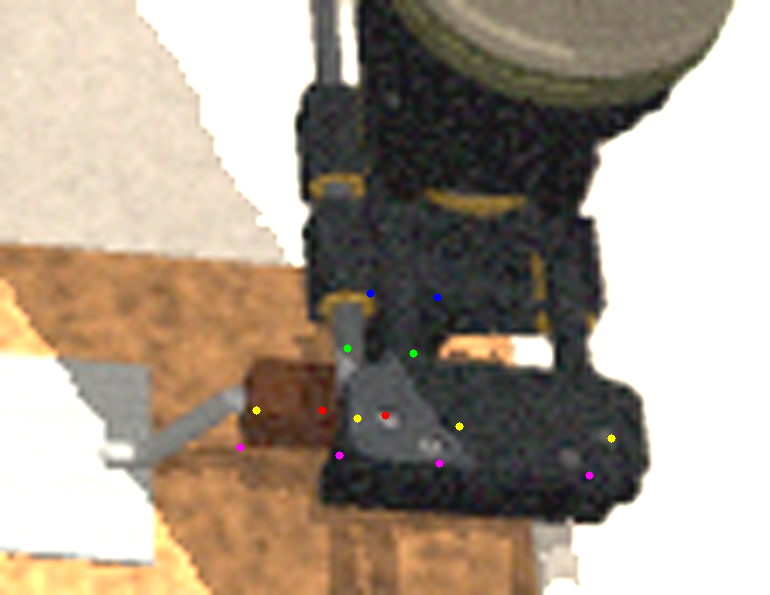

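The scene crop shows the handle front at (245–340, 360–445), matching the expected height. The gripper body hides the fingers. The jaws shut with nothing between them, so I'll check the tool constants.

```bash
python3 - <<'E'
import bench
print([n for n in dir(bench) if not n.startswith('__')]); print(getattr(bench,'tip_reach',None))
from h import *
s,M=tool()
b=camera('wrist'); x0,y0,k=200,80,3
c=cv2.convertScaleAbs(cv2.resize(b[y0:y0+190,x0:x0+260],None,fx=k,fy=k),alpha=2,beta=15)
def dot(p,col): 
    q=(proj('wrist',p)-[x0,y0]+.5)*k; cv2.circle(c,tuple(int(v) for v in q),4,col,-1)
u=np.array([.105,-.9945,0]); n=np.array([.9945,.105,0]); g=np.array([.5003,.387,0])
for t in (-.075,-.04,-.02,.0,.03):
  for w in (-.01,.01): dot(g+u*t+n*w+[0,0,.065],(0,255,255)); dot(g+u*t+n*w+[0,0,.041],(255,0,255))
P=lambda t:s['ee_pos']+M@np.array(t)
for x in (-.01,.01):
  for y in (-.0095,.0095):
    dot(P([x,y,.014]),(0,0,255)); dot(P([x,y,-.056]),(0,255,0))
for x in (-.095,.095): dot(P([x,-.0375,-.056]),(255,0,0)); 
dot(P([0,-.0375,-.056]),(255,0,0))
cv2.imwrite('pics/m5.png',c)
E
```

```text
['PlanningError', 'camera', 'camera_info', 'close_job', 'pinpoint', 'read_state', 'recognise', 'silhouettes', 'tip_reach']
0.014
```

View pics/m5.png

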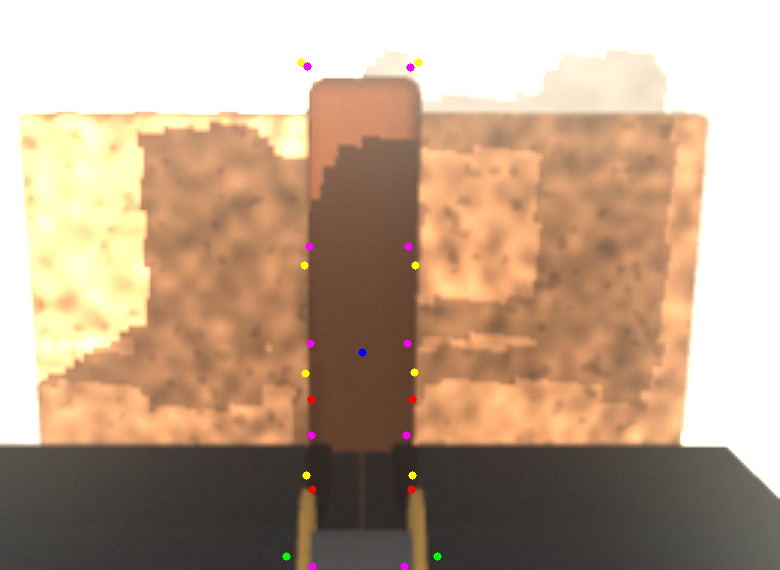

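The pictured fingertips sit about 30 mm higher in the tool frame than stated: row ~450 against 400 predicted. That fits the jaws shutting above the handle. I'll reopen, go lower in steps and close there.

Call:
carry_out --pt "-0.1 0 0 -0.8 0" --pt "-0.1 0 0 -0.3 0" --pt "-0.1 0 0 0 0" --pt "-0.1 0 0 0 0" --pt "-0.1 0 0 0 0" --pt "-0.1 0 0 0 0" --pt "-0.1 -0.05 0.13 0 0" --pt "-0.1 0 0 0.7 0" --pt "-0.1 0 0 0.7 0" --pt "-0.1 0 0 0.5 0" --pt "-0.1 0 0 0.3 0" --pt "-0.1 0 0 0 0"

```text
time: 10.3
ee_pos: [0.498, 0.3818, 0.0262]
eef_rot: [0.999, 0.053, 0.003, -0.006]
ft_force: [-0.2, 0.1, 0.0]
width: 0.0478
```

```bash
python3 - <<'E'
from h import *
to([.500,.385,.034]);tilt()
E
```

```text
tcp [0.498  0.3818 0.0262] xang 6.05 rows xyz [ 0.08 -0.1  -0.26] F [-0.2  0.1  0. ] w 0.0478 t 10.3
toolz [ 0.0054  0.0131 -0.9999]
```

Call:
carry_out --pt "0.3 0.08 -0.1 0 0" --pt "1 0 0 0 0" --pt "1 0 0 0 0" --pt "1 0 0 0 0" --pt "1 0 0 0 0" --pt "1 0 0 0 0" --pt "1 0 0 0 0" --pt "1 0 0 0 0"

```text
time: 10.97
ee_pos: [0.5016, 0.3862, 0.0295]
eef_rot: [0.999, 0.053, 0.004, -0.008]
ft_force: [-0.0, 0.8, -1.6]
width: 0.0197
```

```bash
python3 - <<'E'
from h import *
to([.500,.385,.034]);tilt()
E
```

```text
tcp [0.5016 0.3862 0.0295] xang 6.04 rows xyz [-0.05  0.03 -0.15] F [-0.   0.8 -1.6] w 0.0197 t 10.97
toolz [ 0.008   0.0155 -0.9998]
```

The handle is held: 19.7 mm between the jaws. Lifting.

Call:
carry_out --pt "1 0 0 -0.2 0" --pt "1 0 0 -0.4 0" --pt "1 0 0 -0.6 0" --pt "1 0 0 -0.7 0" --pt "1 0 0 -0.5 0" --pt "1 0 0 0 0" --pt "1 0 0 0 0" --force 55

```text
time: 11.55
ee_pos: [0.5007, 0.3845, 0.1084]
eef_rot: [0.999, 0.052, 0.004, -0.008]
ft_force: [-0.2, -0.9, -2.1]
width: 0.0196
```

```bash
python3 - <<'E'
from h import *
to([.500,.385,.034]);tilt(); s,M=tool(); print(s['torque'])
camera('top'); camera('scene')
for n in ['top','scene']:
  for q in ['spatula_tip','spatula_blade','spatula_grip']:
    for r in pinpoint(q,n)[:3]:
      if r['xy'][1]<290 and not(n=='scene' and r['xy'][1]<200): print(n,q,round(r['conf'],2),np.round(r['xy']),np.round(ray(n,r['xy'],s['ee_pos'][2]-.0235+(.047 if 'grip' in q else 0)),3))
E
```

```text
tcp [0.5007 0.3845 0.1084] xang 6.01 rows xyz [-0.05  0.02  2.48] F [-0.2 -0.9 -2.1] w 0.0196 t 11.55
toolz [ 0.0079  0.0155 -0.9998]
[-0.03091614  0.08432397 -0.02389459]
top spatula_tip 0.9 [254. 152.] [0.518 0.249 0.085]
top spatula_blade 0.7 [229. 156.] [0.509 0.296 0.085]
top spatula_blade 0.16 [171. 151.] [0.515 0.406 0.085]
top spatula_grip 0.78 [170. 152.] [0.501 0.387 0.132]
top spatula_grip 0.63 [253. 286.] [0.274 0.23  0.132]
scene spatula_tip 0.65 [384. 244.] [0.512 0.246 0.085]
scene spatula_blade 0.81 [408. 247.] [0.51  0.295 0.085]
scene spatula_grip 0.92 [456. 239.] [0.501 0.382 0.132]
```

Both cameras put the lifted blade tip at about (0.515, 0.248, 0.085), so the blade is level. Next I'll move behind the pale biscuit.

Call:
carry_out --pt "1 -0.33 0.7 0 0" --pt "1 -0.33 0.7 0 0" --pt "1 -0.33 0.7 0 0" --pt "1 -0.33 0.7 0 0" --pt "1 -0.33 0.7 0 0" --pt "1 -0.33 0.7 0 0" --pt "1 -0.33 0.7 0 0" --pt "1 -0.31 0.67 0 0" --pt "1 0 0 0.5 0" --pt "1 0 0 0.5 0" --pt "1 0 0 0.4 0" --pt "1 0 0 0 0"

```text
time: 12.95
ee_pos: [0.4351, 0.2013, 0.0572]
eef_rot: [0.999, 0.052, 0.002, -0.006]
ft_force: [-0.5, -1.1, -1.5]
width: 0.0198
```

```bash
python3 - <<'E'
from h import *
to([.440,.210,.0335]);tilt(); s,M=tool(); zb=s['ee_pos'][2]-.0235
camera('top'); camera('scene')
for n in ['top','scene']:
  for q in ['spatula_tip','spatula_blade','biscuit']:
    for r in pinpoint(q,n)[:3]:
      print(n,q,round(r['conf'],2),np.round(r['xy']),np.round(ray(n,r['xy'],.017 if 'bis' in q else zb),3))
E
```

```text
tcp [0.4351 0.2013 0.0572] xang 6.0 rows xyz [ 0.19 -0.26  0.8 ] F [-0.5 -1.1 -1.5] w 0.0198 t 12.95
toolz [ 0.0036  0.013  -0.9999]
top spatula_tip 0.86 [350. 195.] [0.449 0.062 0.034]
top spatula_tip 0.62 [212. 342.] [0.163 0.317 0.034]
top spatula_blade 0.68 [223. 324.] [0.195 0.299 0.034]
top spatula_blade 0.64 [325. 196.] [0.445 0.112 0.034]
top spatula_blade 0.3 [349. 195.] [0.448 0.064 0.034]
top biscuit 0.73 [385. 188.] [ 0.466 -0.011  0.017]
scene spatula_tip 0.94 [431. 148.] [0.179 0.33  0.034]
scene spatula_tip 0.72 [303. 220.] [0.456 0.058 0.034]
scene spatula_blade 0.72 [326. 218.] [0.439 0.107 0.034]
scene spatula_blade 0.69 [416. 160.] [0.227 0.297 0.034]
scene biscuit 0.95 [275. 221.] [ 0.46  -0.01   0.017]
```

Call:
carry_out --pt "1 0.19 -0.25 0.2 0" --pt "1 0 0 0.3 0" --pt "1 0 0 0 0"

```text
time: 13.6
ee_pos: [0.4424, 0.2115, 0.0453]
eef_rot: [0.999, 0.053, 0.005, -0.008]
ft_force: [-0.6, -1.9, -2.8]
width: 0.0196
```

```bash
python3 - <<'E'
from h import *
to([.440,.210,.0335]);tilt()
E
```

```text
tcp [0.4424 0.2115 0.0453] xang 6.05 rows xyz [-0.09  0.05  0.39] F [-0.6 -1.9 -2.8] w 0.0196 t 13.6
toolz [ 0.0086  0.0167 -0.9998]
```

Call:
carry_out --pt "1 -0.08 0 0.25 0" --pt "1 0 0 0 0"

```text
time: 13.77
ee_pos: [0.4396, 0.2108, 0.0369]
eef_rot: [0.999, 0.053, 0.004, -0.008]
ft_force: [-0.6, 0.2, -1.7]
width: 0.0195
```

Call:
carry_out --pt "1 0 0 0.1 0"

```text
time: 13.85
ee_pos: [0.4397, 0.2108, 0.034]
eef_rot: [0.999, 0.053, 0.005, -0.008]
ft_force: [0.4, -0.0, -1.1]
width: 0.0199
```

Call:
carry_out --pt "1 0 0 0.08 0"

```text
time: 13.93
ee_pos: [0.4395, 0.2108, 0.0314]
eef_rot: [0.999, 0.053, 0.005, -0.008]
ft_force: [-0.8, 2.0, 3.2]
width: 0.0195
```

Call:
carry_out --pt "1 0 0 0.06 0"

```text
time: 14.02
ee_pos: [0.4397, 0.2112, 0.0298]
eef_rot: [0.999, 0.053, 0.005, -0.008]
ft_force: [-1.4, 2.5, 5.5]
width: 0.0194
```

The blade touched the wood at TCP z ≈ 0.0325. Sliding forward under the biscuit.

Call:
carry_out --pt "1 0 0.2 -0.04 0" --pt "1 0 0.3 0 0" --pt "1 0 0.3 0 0" --pt "1 0 0.3 0 0" --pt "1 0 0.3 0 0" --pt "1 0 0 0 0"

```text
time: 14.52
ee_pos: [0.446, 0.1665, 0.0319]
eef_rot: [0.999, 0.053, 0.006, -0.01]
ft_force: [-0.5, -1.1, 1.1]
width: 0.0195
```

Call:
carry_out --pt "1 0 0.25 0 0" --pt "1 0 0.25 0 0" --pt "1 0 0.25 0 0"

```text
time: 14.77
ee_pos: [0.449, 0.1446, 0.0323]
eef_rot: [0.998, 0.053, 0.007, -0.011]
ft_force: [-1.2, 5.4, 6.3]
width: 0.0197
```

```bash
python3 - <<'E'
from h import *
to([.440,.210,.0315]);tilt()
camera('top'); camera('scene')
for n in ['top','scene']:
  for q in ['spatula_blade','biscuit']:
    for r in pinpoint(q,n)[:3]:
      print(n,q,round(r['conf'],2),np.round(r['xy']),np.round(ray(n,r['xy'],.017 if 'bis' in q else .01),3))
E
```

```text
tcp [0.449  0.1446 0.0323] xang 6.09 rows xyz [-0.07 -2.2   0.07] F [-1.2  5.4  6.3] w 0.0197 t 14.77
toolz [ 0.0131  0.0231 -0.9996]
top spatula_blade 0.82 [225. 327.] [0.186 0.3   0.01 ]
top biscuit 0.88 [396. 187.] [ 0.47  -0.034  0.017]
scene spatula_blade 0.85 [416. 160.] [0.207 0.298 0.01 ]
scene spatula_blade 0.67 [300. 228.] [0.465 0.052 0.01 ]
scene biscuit 0.63 [263. 223.] [ 0.47  -0.034  0.017]
```

Call:
carry_out --pt "1 0 0.25 0 0" --pt "1 0 0.25 0 0" --pt "1 0 0.25 0 0"

```text
time: 15.32
ee_pos: [0.4517, 0.1259, 0.0327]
eef_rot: [0.998, 0.055, 0.008, -0.013]
ft_force: [-1.8, 4.8, 6.4]
width: 0.0194
```

Call:
carry_out --pt "1 0 0.25 0 0" --pt "1 0 0.25 0 0"

```text
time: 15.48
ee_pos: [0.4536, 0.1131, 0.0328]
eef_rot: [0.998, 0.056, 0.008, -0.014]
ft_force: [-0.7, 5.2, 5.0]
width: 0.0194
```

```bash
python3 - <<'E'
from h import *
to([.440,.210,.0315]);tilt()
a=camera('top'); b=camera('scene')
for n in ['top','scene']:
  for q in ['spatula_blade','biscuit']:
    for r in pinpoint(q,n)[:3]:
      print(n,q,round(r['conf'],2),np.round(r['xy']),np.round(ray(n,r['xy'],.017 if 'bis' in q else .01),3))
cv2.imwrite('pics/p1.png',np.hstack([cv2.resize(a[60:260,290:490],(395,395)),cv2.resize(b[160:320,180:340],(395,395))]))
E
```

```text
tcp [0.4536 0.1131 0.0328] xang 6.44 rows xyz [-0.09 -3.26  0.13] F [-0.7  5.2  5. ] w 0.0194 t 15.48
toolz [ 0.0147  0.0294 -0.9995]
top spatula_blade 0.67 [227. 326.] [0.188 0.297 0.01 ]
top biscuit 0.24 [460. 152.] [ 0.546 -0.167  0.017]
scene spatula_blade 0.8 [415. 161.] [0.21  0.297 0.01 ]
scene biscuit 0.86 [265. 221.] [ 0.465 -0.032  0.017]
```

View pics/p1.png

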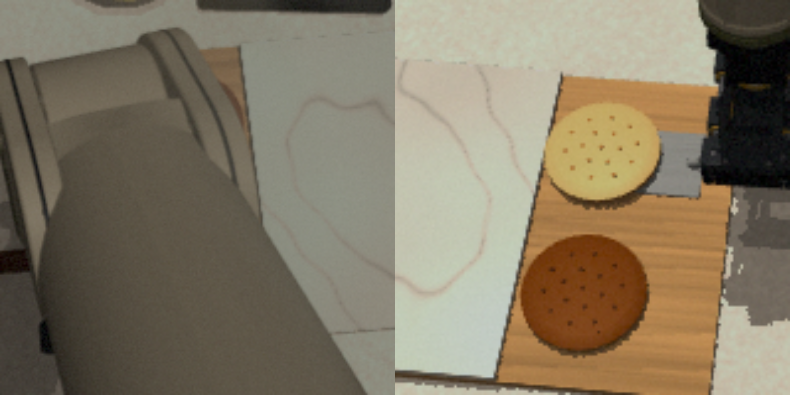

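The pale biscuit now rests against the marble edge with the blade about 45 mm under it. The other biscuit hasn't moved. Now I'll raise it along an arc about the stop.

Call:
carry_out --pt "1 0 0.03 -0.2 0" --pt "1 0 0.03 -0.2 0" --pt "1 0 0.03 -0.2 0" --pt "1 0 0.05 -0.19 0" --pt "1 0 0.06 -0.19 0" --pt "1 0 0.06 -0.18 0"

```text
time: 16.28
ee_pos: [0.4508, 0.1022, 0.0676]
eef_rot: [0.998, 0.056, 0.005, -0.012]
ft_force: [0.5, 0.6, -2.8]
width: 0.0196
```

```bash
python3 - <<'E'
from h import *
to([.440,.210,.0315]);tilt()
b=camera('scene')
for r in pinpoint('biscuit','scene')[:2]: print(r['conf'],r['xy'])
cv2.imwrite('pics/p2.png',cv2.resize(b[140:310,180:400],None,fx=3,fy=3))
E
```

```text
tcp [0.4508 0.1022 0.0676] xang 6.45 rows xyz [ 0.03 -3.58  1.29] F [ 0.5  0.6 -2.8] w 0.0196 t 16.28
toolz [ 0.0084  0.025  -0.9997]
0.65 [257.9, 212.7]
```

View pics/p2.png

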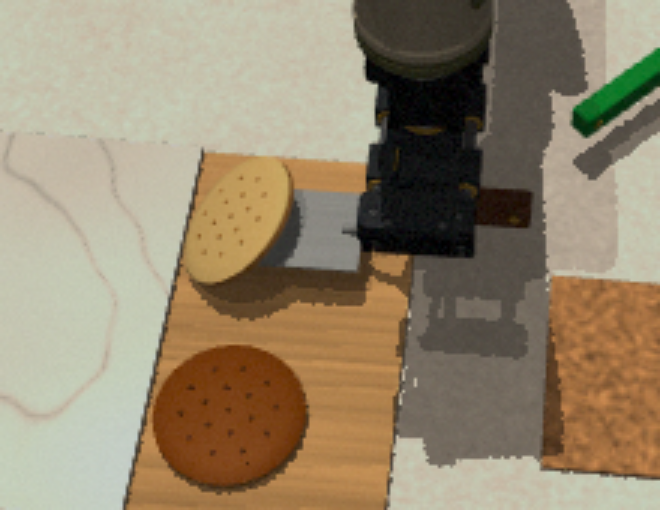

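The biscuit leans at about 35° with its lower rim at the marble edge. I'll continue the arc.

Call:
carry_out --pt "1 0 0.1 -0.16 0" --pt "1 0 0.1 -0.16 0" --pt "1 0 0.1 -0.16 0" --pt "1 0 0.12 -0.13 0" --pt "1 0 0.12 -0.12 0" --pt "1 0 0.12 -0.12 0"

```text
time: 16.88
ee_pos: [0.453, 0.0801, 0.0947]
eef_rot: [0.998, 0.056, 0.005, -0.012]
ft_force: [0.9, -0.2, -1.6]
width: 0.0199
```

```bash
cat >> h.py <<'E'
def bis():
    s,M=tool(); tp=s['ee_pos']+M@np.array([.001,.137,0]); d=tp[:2]-[.541,-.085]
    print('tip s',round((-.108*d[0]+.994*d[1])*1000,1),'z above wood',round((s['ee_pos'][2]-.0335)*1000,1))
    b=camera('scene')
    for q in ['biscuit','biscuit_done']:
      for r in silhouettes(q,'scene')[:2]:
        m=r['mask']; print(q,round(r['conf'],2),np.round(r['box']),m.sum(),b[m].mean(0).round(), np.round(ray('scene',r['box'][:2],.025),3))
E
python3 - <<'E'
from h import *
to([.440,.210,.0315]);tilt();bis()
E
```

```text
tcp [0.453  0.0801 0.0947] xang 6.44 rows xyz [ 0.03 -4.3   2.21] F [ 0.9 -0.2 -1.6] w 0.0199 t 16.88
toolz [ 0.0087  0.0252 -0.9996]
tip s 36.6 z above wood 61.2
biscuit 0.86 [251. 208.  19.  45.] 421 [ 59. 103. 134.] [ 0.442 -0.072  0.025]
biscuit 0.44 [229. 252. 177. 140.] 15853 [133. 162. 176.] [ 0.563 -0.087  0.025]
biscuit_done 0.72 [257. 278.  51.  47.] 1965 [ 20.  64. 121.] [ 0.613 -0.009  0.025]
```

Call:
carry_out --pt "1 0 0.15 -0.08 0" --pt "1 0 0.15 -0.07 0" --pt "1 0 0.16 -0.05 0" --pt "1 0 0.16 -0.03 0" --pt "1 0 0.17 -0.02 0"

```text
time: 17.45
ee_pos: [0.4554, 0.0555, 0.1015]
eef_rot: [0.998, 0.057, 0.005, -0.012]
ft_force: [-0.2, 0.3, -2.5]
width: 0.0194
```

```bash
python3 - <<'E'
from h import *
to([.440,.210,.0315]);bis()
E
```

```text
tcp [0.4554 0.0555 0.1015] xang 6.55 rows xyz [ 0.05 -5.12  2.46] F [-0.2  0.3 -2.5] w 0.0194 t 17.45
tip s 12.0 z above wood 68.0
biscuit 0.77 [238. 207.  19.  48.] 394 [18. 42. 71.] [ 0.444 -0.103  0.025]
biscuit_done 0.79 [258. 279.  51.  46.] 1880 [ 19.  64. 122.] [ 0.614 -0.006  0.025]
```

Brown is now showing, so the biscuit is about upright. A gentle push takes it past balance.

Call:
carry_out --pt "1 0 0.13 -0.01 0" --pt "1 0 0.13 -0.01 0" --pt "1 0 0.13 -0.01 0" --pt "1 0 0.13 -0.01 0" --pt "1 0 0.1 -0.01 0" --pt "1 0 0 0 0" --pt "1 0 0 0 0"

```text
time: 18.18
ee_pos: [0.4575, 0.0352, 0.1023]
eef_rot: [0.998, 0.057, 0.004, -0.012]
ft_force: [0.6, 1.0, -1.6]
width: 0.0197
```

```bash
python3 - <<'E'
from h import *
to([.440,.210,.0315]);bis()
E
```

```text
tcp [0.4575 0.0352 0.1023] xang 6.51 rows xyz [ 0.06 -5.8   2.5 ] F [ 0.6  1.  -1.6] w 0.0197 t 18.18
tip s -8.4 z above wood 68.8
biscuit 0.75 [226. 217.  48.  40.] 1207 [ 20.  62. 116.] [ 0.475 -0.121  0.025]
biscuit_done 0.94 [256. 280.  48.  50.] 1929 [ 20.  65. 124.] [ 0.618 -0.01   0.025]
biscuit_done 0.34 [277. 204.  99.  30.] 1125 [104. 111. 117.] [ 0.419 -0.015  0.025]
```

It has toppled onto the marble, brown up. I'll back off, lower to rim height and look.

Call:
carry_out --pt "1 0 -0.4 0 0" --pt "1 0 -0.6 0 0" --pt "1 0 -0.6 0 0" --pt "1 0 -0.4 0.3 0" --pt "1 0 0 0.5 0" --pt "1 0 0 0.4 0" --pt "1 0 0 0 0"

```text
time: 18.92
ee_pos: [0.4509, 0.1004, 0.0657]
eef_rot: [0.998, 0.058, 0.005, -0.013]
ft_force: [-0.9, 0.2, -1.5]
width: 0.0193
```

```bash
python3 - <<'E'
from h import *
to([.440,.210,.0465]);bis()
b=camera('scene'); cv2.imwrite('pics/p3.png',cv2.resize(b[140:310,160:380],None,fx=3,fy=3))
E
```

```text
tcp [0.4509 0.1004 0.0657] xang 6.63 rows xyz [ 0.05 -3.65  0.73] F [-0.9  0.2 -1.5] w 0.0193 t 18.92
tip s 57.1 z above wood 32.2
biscuit 0.56 [226. 255. 177. 142.] 14967 [129. 161. 179.] [ 0.572 -0.09   0.025]
biscuit_done 0.97 [258. 278.  48.  46.] 1901 [ 19.  62. 119.] [ 0.612 -0.007  0.025]
```

View pics/p3.png

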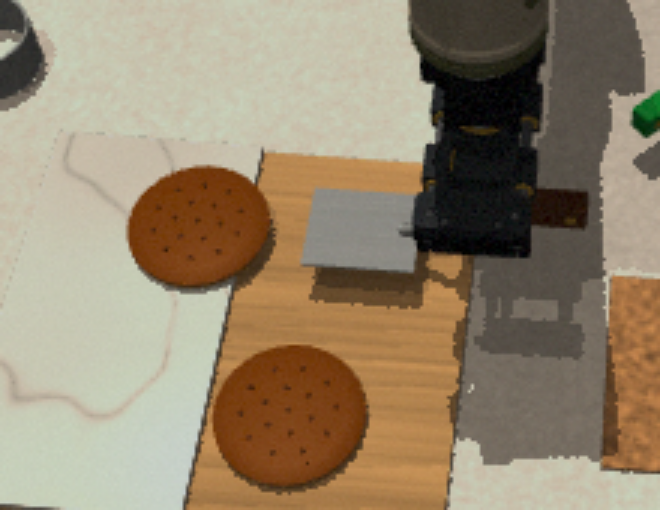

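The biscuit lies flat, brown up, overhanging the edge slightly (rim at crop x 270, edge at ~247). Lowering the blade to rim height to push it.

Call:
carry_out --pt "1 0.15 0 0.3 0" --pt "1 0 0 0.3 0" --pt "1 0 0 0 0"

```text
time: 19.37
ee_pos: [0.4595, 0.1012, 0.0507]
eef_rot: [0.998, 0.057, 0.009, -0.014]
ft_force: [-0.7, 0.4, -1.9]
width: 0.0194
```

```bash
python3 - <<'E'
from h import *
to([.440,.210,.0465]);bis()
E
```

```text
tcp [0.4595 0.1012 0.0507] xang 6.48 rows xyz [-0.24 -3.67  0.24] F [-0.7  0.4 -1.9] w 0.0194 t 19.37
tip s 56.9 z above wood 17.2
biscuit 0.74 [227. 214.  50.  41.] 1506 [ 17.  60. 116.] [ 0.469 -0.122  0.025]
biscuit_done 0.71 [258. 278.  53.  48.] 1954 [ 20.  63. 119.] [ 0.612 -0.006  0.025]
```

Call:
carry_out --pt "1 -0.05 0.1 0.13 0" --pt "1 0 0.35 0 0" --pt "1 0 0.35 -0.01 0" --pt "1 0 0.25 -0.01 0" --pt "1 0 0 0 0"

```text
time: 19.93
ee_pos: [0.4624, 0.0668, 0.048]
eef_rot: [0.998, 0.057, 0.01, -0.014]
ft_force: [-0.2, 0.2, -1.5]
width: 0.0196
```

```bash
python3 - <<'E'
from h import *
to([.440,.210,.0465]);tilt();bis()
E
```

```text
tcp [0.4624 0.0668 0.048 ] xang 6.51 rows xyz [-0.2  -4.82  0.18] F [-0.2  0.2 -1.5] w 0.0196 t 19.93
toolz [ 0.0182  0.03   -0.9994]
tip s 22.5 z above wood 14.5
biscuit 0.85 [226. 217.  51.  42.] 1561 [ 20.  63. 119.] [ 0.477 -0.122  0.025]
biscuit_done 0.85 [257. 279.  48.  46.] 1919 [ 19.  63. 121.] [ 0.615 -0.008  0.025]
biscuit_done 0.63 [231. 252. 177. 139.] 14248 [132. 163. 179.] [ 0.564 -0.083  0.025]
```

Call:
carry_out --pt "1 0 0.2 0.03 0" --pt "1 0 0.25 -0.01 0" --pt "1 0 0.25 -0.01 0" --pt "1 0 0.25 -0.01 0" --pt "1 0 0 0 0"

```text
time: 20.5
ee_pos: [0.4659, 0.0395, 0.0472]
eef_rot: [0.998, 0.059, 0.01, -0.015]
ft_force: [-0.2, -0.6, -0.8]
width: 0.0195
```

```bash
python3 - <<'E'
from h import *
to([.440,.210,.0465]);bis()
E
```

```text
tcp [0.4659 0.0395 0.0472] xang 6.78 rows xyz [-0.18 -5.74  0.19] F [-0.2 -0.6 -0.8] w 0.0195 t 20.5
tip s -5.1 z above wood 13.7
biscuit 0.63 [214. 216.  49.  42.] 1468 [ 17.  62. 120.] [ 0.479 -0.151  0.025]
```

Call:
carry_out --pt "1 0 0.25 -0.01 0" --pt "1 0 0.25 -0.01 0" --pt "1 0 0.2 -0.01 0" --pt "1 0 0 0 0"

```text
time: 20.98
ee_pos: [0.4683, 0.0193, 0.0474]
eef_rot: [0.998, 0.061, 0.01, -0.016]
ft_force: [0.1, -0.8, -1.5]
width: 0.0197
```

Call:
carry_out --pt "1 0 -0.4 0 0" --pt "1 0 -0.6 0 0" --pt "1 0 -0.6 -0.3 0" --pt "1 0 0 -0.6 0" --pt "1 0 0 -0.6 0" --pt "1 0 0 0 0"

```text
time: 21.48
ee_pos: [0.4608, 0.0647, 0.0946]
eef_rot: [0.998, 0.059, 0.009, -0.014]
ft_force: [0.8, 0.0, -1.0]
width: 0.0193
```

```bash
python3 - <<'E'
from h import *
to([.502,.3855,.1]);tilt();bis()
for r in pinpoint('biscuit','scene')[:2]: print(r['conf'],ray('scene',r['xy'],.025))
for r in silhouettes('biscuit','scene')[:1]:
    v,u=np.nonzero(r['mask']); P=np.array([ray('scene',p,.025)[:2] for p in zip(u,v)]); S=(P-[.541,-.085])@np.array([-.108,.994]); print('s range',S.min(),S.max())
E
```

```text
tcp [0.4608 0.0647 0.0946] xang 6.74 rows xyz [  2.62 -10.46   0.16] F [ 0.8  0.  -1. ] w 0.0193 t 21.48
toolz [ 0.0159  0.0297 -0.9994]
tip s 20.6 z above wood 61.1
biscuit 0.93 [207. 217.  50.  40.] 1489 [ 17.  61. 119.] [ 0.485 -0.164  0.025]
biscuit_done 0.88 [257. 280.  49.  45.] 1853 [ 19.  64. 123.] [ 0.616 -0.008  0.025]
0.78 [ 0.48178879 -0.16960394  0.025     ]
s range -0.1323888353782798 -0.02290242268606987
```

The biscuit spans 23–132 mm onto the marble from the edge, brown up, and the other one is unmoved. Returning the spatula.

Call:
carry_out --pt "1 0 0 -0.5 0" --pt "1 0.17 -0.7 0 0" --pt "1 0.17 -0.7 0 0" --pt "1 0.17 -0.7 0 0" --pt "1 0.17 -0.7 0 0" --pt "1 0.17 -0.7 0 0" --pt "1 0.17 -0.7 0 0" --pt "1 0.17 -0.7 0 0" --pt "1 0.17 -0.7 0 0" --pt "1 0.17 -0.7 0 0" --pt "1 0.17 -0.7 0 0" --pt "1 0.17 -0.7 0 0" --pt "1 0.17 -0.7 0 0" --pt "1 0.17 -0.7 0 0" --pt "1 0.17 -0.7 0 0" --pt "1 0 0 0 0"

```text
time: 23.07
ee_pos: [0.4926, 0.3692, 0.0959]
eef_rot: [0.999, 0.053, -0.004, -0.008]
ft_force: [-1.2, 0.8, -1.7]
width: 0.0199
```

```bash
python3 - <<'E'
from h import *
to([.502,.3855,.0345]);tilt()
camera('scene')
for r in pinpoint('spatula_blade','scene')[:2]: print(r['conf'],ray('scene',r['xy'],read_state()['ee_pos'][2]-.0235))
E
```

```text
tcp [0.4926 0.3692 0.0959] xang 6.05 rows xyz [ 0.38 -0.47  2.05] F [-1.2  0.8 -1.7] w 0.0199 t 23.07
toolz [-0.0092  0.0148 -0.9998]
0.85 [0.26359263 0.29678367 0.07227491]
0.79 [0.50523426 0.2776017  0.07227491]
```

Call:
carry_out --pt "1 0.38 -0.45 0.2 0" --pt "1 0 0 0.6 0" --pt "1 0 0 0.6 0" --pt "1 0 0 0.4 0" --pt "1 0 0 0 0"

```text
time: 23.58
ee_pos: [0.505, 0.3737, 0.0383]
eef_rot: [0.999, 0.048, -0.005, -0.005]
ft_force: [-0.1, -0.1, -1.2]
width: 0.0197
```

```bash
python3 - <<'E'
from h import *
to([.502,.3855,.0295]);tilt()
E
```

```text
tcp [0.505  0.3737 0.0383] xang 5.49 rows xyz [-0.06 -0.4   0.3 ] F [-0.1 -0.1 -1.2] w 0.0197 t 23.58
toolz [-0.0095  0.0086 -0.9999]
```

Call:
carry_out --pt "1 -0.05 -0.3 0.15 0"

```text
time: 23.67
ee_pos: [0.5041, 0.3799, 0.0343]
eef_rot: [0.999, 0.046, -0.004, -0.004]
ft_force: [0.2, -0.6, -0.6]
width: 0.0194
```

Call:
carry_out --pt "1 0 0 0.12 0"

```text
time: 23.75
ee_pos: [0.503, 0.3815, 0.0304]
eef_rot: [0.999, 0.047, -0.005, -0.004]
ft_force: [-0.6, 0.3, -0.4]
width: 0.0194
```

Call:
carry_out --pt "1 0 0 0.06 0"

```text
time: 23.83
ee_pos: [0.5032, 0.3815, 0.0287]
eef_rot: [0.999, 0.046, -0.004, -0.004]
ft_force: [0.1, -0.5, -1.7]
width: 0.0196
```

Call:
carry_out --pt "1 0 0 0.06 0"

```text
time: 23.92
ee_pos: [0.5031, 0.3823, 0.0276]
eef_rot: [0.999, 0.047, -0.004, -0.005]
ft_force: [-4.8, 2.2, 8.1]
width: 0.0195
```

The blade is on the mat. Releasing.

Call:
carry_out --pt "0.3 0 0 -0.03 0" --pt "-0.1 0 0 0 0" --pt "-0.1 0 0 0 0" --pt "-0.1 0 0 0 0" --pt "-0.1 0 0 0 0" --pt "-0.1 0 0 0 0" --pt "-0.1 0 0 0 0"

```text
time: 24.5
ee_pos: [0.5049, 0.383, 0.0313]
eef_rot: [0.999, 0.047, -0.002, -0.006]
ft_force: [-0.3, -1.0, -0.2]
width: 0.0469
```

Call:
carry_out --pt "-0.1 0 0 -0.3 0" --pt "-0.1 0 0 -0.6 0" --pt "-0.1 0 0 -0.9 0" --pt "-0.1 0 0 -0.9 0" --pt "-0.1 0 0 -0.9 0" --pt "-0.1 0 0 -0.9 0" --pt "-0.1 0 -0.8 0 0" --pt "-0.1 0 -0.8 0 0" --pt "-0.1 0 -0.8 0 0" --pt "-0.1 0 0 0 0"

```text
time: 25.33
ee_pos: [0.5, 0.4528, 0.1811]
eef_rot: [0.999, 0.044, -0.001, -0.007]
ft_force: [-1.0, 2.1, -1.0]
width: 0.0476
```

```bash
python3 - <<'E'
from h import *
to([.502,.3855,.0345]);bis()
a=camera('top'); b=camera('scene')
for n in ['top','scene']:
  for q in ['spatula_tip','spatula_blade','spatula_grip']:
    for r in pinpoint(q,n)[:3]: print(n,q,round(r['conf'],2),np.round(ray(n,r['xy'],.053 if 'grip' in q else .006),3))
cv2.imwrite('pics/fin.png',np.hstack([a[60:250,140:540],cv2.resize(b[160:330,150:500],(391,190))]))
E
```

```text
tcp [0.5    0.4528 0.1811] xang 5.04 rows xyz [-0.12  2.31  4.86] F [-1.   2.1 -1. ] w 0.0476 t 25.33
tip s 402.0 z above wood 147.6
biscuit 0.76 [206. 214.  50.  43.] 1573 [ 21.  64. 119.] [ 0.477 -0.17   0.025]
biscuit_done 0.9 [257. 279.  50.  47.] 1842 [ 19.  63. 122.] [ 0.614 -0.008  0.025]
top spatula_tip 0.72 [0.514 0.238 0.006]
top spatula_tip 0.63 [0.163 0.332 0.006]
top spatula_blade 0.86 [0.515 0.29  0.006]
top spatula_blade 0.83 [0.191 0.299 0.006]
top spatula_blade 0.67 [0.516 0.397 0.006]
top spatula_grip 0.9 [0.5   0.377 0.053]
top spatula_grip 0.62 [0.264 0.246 0.053]
scene spatula_tip 0.79 [0.165 0.328 0.006]
scene spatula_tip 0.72 [0.524 0.248 0.006]
scene spatula_blade 0.66 [0.514 0.286 0.006]
scene spatula_blade 0.56 [0.203 0.301 0.006]
scene spatula_grip 0.84 [0.271 0.246 0.053]
scene spatula_grip 0.78 [0.511 0.38  0.053]
```

View pics/fin.png

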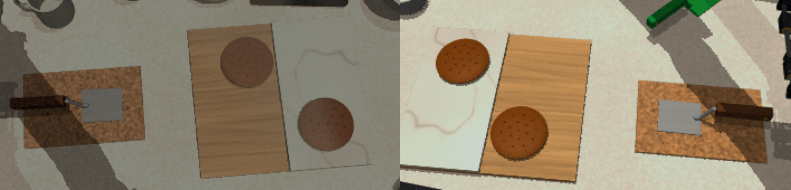

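The final view shows the turned biscuit flat and wholly on the marble, brown up. The other one is in place, and the spatula lies flat on the mat with the gripper clear. Handing in.

```bash
python3 -c "
from bench import *
print(close_job())"
```

```text
the job is handed in; nothing more can be done
None
```

The job is done and handed in at about 25.5 s on the robot's clock. I slid the spatula's blade about 45 mm under the pale biscuit, against the marble's edge. I then raised it along an arc until it tipped over onto the marble, and pushed it in with the blade. The spatula went back on the cork mat.

**Last checks**
- **Turned biscuit:** it lies flat, brown side up, measured 23 to 132 mm in from the marble's edge.
- **Other biscuit:** it stayed within 5 mm of where it was first seen, which is about the camera noise.
- **Spatula:** it lies flat with its blade on the mat, within about 1 cm of where it started, and the gripper is clear of everything.
- **Forces:** the readings I saw stayed under 10 N.

**What failed or disagreed**
- **Missed grasps:** the first two attempts shut on nothing, because the jaws close slowly and the real grasp height was about 20 mm lower than the stated geometry gave. The spatula didn't noticeably move, and the third attempt held at the 20 mm handle width.
- **Pose readings:** they wandered by a few millimetres, so I found the wood and mat heights by touch.
- **Camera estimates:** the top and scene cameras disagreed by up to about 1 cm on the spatula's final position.

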